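# Snap a pastry box shut along its rim

### The arm

A 6-joint arm with a two-finger parallel gripper is mounted at the origin on the work surface. World frame = base frame: x ahead of the robot, y to its left, z up, the work surface at z = 0. Lengths are in m, angles in rad, forces in N, time in s.
With the tool pointing down it reaches from about 0.3 to 0.875 m from the base axis. Payload 6.4 kg.
Tool frame: the origin (TCP) lies midway between the tips of the shut fingers; the grasp point (between the pads) lies 19 mm behind it; z points along the fingers, y is the line along which they close (so a half turn about z gives the same grasp; the last joint's range is limited). The gripper opens to 85 mm and grips with 20 to 120 N. Pads are 22 mm wide; open, the fingers measure 114 mm over their backs; the gripper's body (76 mm by 85 mm) begins 54 mm behind the grasp point. The pads swing forward as they close: fully open they stand 13 mm farther back than shut.
Start: joints at [0.981, 0.181, 1.607, -0, 1.354, -0.206], TCP at [0.215, 0.533, 0.231] pointing down, gripper open.
Joint ranges: [-2.99, 2.99], [-0.89, 2.07], [0.3, 2.58], [-1.14, 4.28], [0, 2.63], [-3.12, 3.12]. Speed limits (rad/s): [2.57, 2.57, 3.01, 3.14, 3.14, 3.14].

### API

Orientations are given as a unit quaternion [w, x, y, z].
In Python, from bench import ctrl gives the robot as it stands. The module is installed in compiled form; this text tells all that it offers.
- The arm moves only by the tool move_arm, never from a script. Its argument "plan" is one flat list of numbers, 6 for each row, row after row: the shift along the world's x, y, z in units of 50 mm (1.0 is 50 mm), then the turn, a rotation vector about the world's x, y, z in rad. A call has 1 to 10 rows; each row is the pose to reach, as a shift and turn from the pose commanded when the call began; what a row does not reach only later rows make up. A row lasts 1/8 s, in which the tool goes at most 62.5 mm and 10.7 degrees, less where a joint would pass 70% of its speed; a pose out of reach is approached as far as the arm can. A call with a gripper value outside its range is refused whole. "grip" is the finger opening in mm, from 0 to 85.4, set as the call begins (left out, the last holds). The fingers move at their own pace and stop on an object; the grip force is fixed at half the most. Time passes only in rows, so rows that repeat a pose let the fingers close. It gives the time, the measured TCP pose, the force, the opening and the grip force at its end, in the units of the state.
- ctrl.get_obs(): the state, without advancing time (a new reading comes with each control period).
- ctrl.camera(name): name is "side" or "top" or "wrist"; returns a dict with "pixels" (384x512x3 uint8, red, green, blue), "fx", "fy", "cx", "cy" (pixels), "origin" and "attitude" of the camera in the world. Camera axes: x right, y down, z forward; pixel columns grow to the right and rows downward; lengths in m; the calibration is good to about 2 mm. A picture is of the moment at which its call begins. There is no depth.
- ctrl.hand_in(): hands the job in; it is judged then, once.
The state is a dict: "time_s": time; "q": joint angles; "dq": joint speeds; "joint_efforts": joint torques, N m; "eef_pos": TCP position; "eef_rot": TCP orientation; "wrist_force": force on the tool from outside, world axes, zero at the start; "torque": the same for the moment, N m; "opening": opening from 0.0 (shut) to 1.0 (fully open); "grasp_force": force on a finger pad.
Only numpy, scipy, OpenCV 4.12 (cv2) and the standard library are available. Lean on these libraries where they do the work, as an engineer would, in place of code of your own. Each camera call takes 0.05 s, during which the arm holds its last target. There are 200 camera calls.

### The job

Close the kraft box of egg tarts: with a fingertip, follow the row of blue snap studs along its white rim, starting at the stud beside the green pull tab and going round the corner to the last one, gently pressing each stud fully home one after another, in order. Do not crush, lift, tip or shove the box away, leave everything else on the counter where it is, and finish with the hand clear.

Things in the scene. Friction and masses are not known exactly. Their poses are not given: they have to be found in the camera images.
- pastry_box: Loose kraft box of egg tarts (0.6 to 1 kg), 150 mm along its x, 200 mm along its y, rim top 50 mm above the counter, with a white 34 mm wide rim round a clear window. Origin under its centre; its z is up. Six blue studs stand on the rim: four along the long -x edge (the one towards the robot), then, round the corner, two on the short -y edge. A green pull tab sticks 22 mm out of the +y side beside the -x edge. Nothing else stands above the rim.
- stud1_top (a point): Centre of the top of snap stud 1 (the first, nearest the green tab), a blue blunt cone 30 mm across at the foot and 7 mm across at the top, at x -58, y 54 mm on the box; its top is 7 mm above the rim when up, 1 mm when fully home. Axes as the box's.
- stud1 (a joint): How far stud 1 is pressed down, m: 0 up, 0.006 fully home on a hard stop; it starts at 0 to 0.0015. A steady push of 1.5 N moves it and it stays where it is left.
- stud2_top (a point): Centre of the top of snap stud 2, a blue blunt cone 30 mm across at the foot and 7 mm across at the top, at x -58, y 18 mm on the box; its top is 7 mm above the rim when up, 1 mm when fully home. Axes as the box's.
- stud2 (a joint): How far stud 2 is pressed down, m: 0 up, 0.006 fully home on a hard stop; it starts at 0 to 0.0015. A steady push of 1.5 N moves it and it stays where it is left.
- stud3_top (a point): Centre of the top of snap stud 3, a blue blunt cone 30 mm across at the foot and 7 mm across at the top, at x -58, y -18 mm on the box; its top is 7 mm above the rim when up, 1 mm when fully home. Axes as the box's.
- stud3 (a joint): How far stud 3 is pressed down, m: 0 up, 0.006 fully home on a hard stop; it starts at 0 to 0.0015. A steady push of 1.5 N moves it and it stays where it is left.
- stud4_top (a point): Centre of the top of snap stud 4, a blue blunt cone 30 mm across at the foot and 7 mm across at the top, at x -58, y -54 mm on the box; its top is 7 mm above the rim when up, 1 mm when fully home. Axes as the box's.
- stud4 (a joint): How far stud 4 is pressed down, m: 0 up, 0.006 fully home on a hard stop; it starts at 0 to 0.0015. A steady push of 1.5 N moves it and it stays where it is left.
- stud5_top (a point): Centre of the top of snap stud 5, a blue blunt cone 30 mm across at the foot and 7 mm across at the top, at x -21, y -83 mm on the box; its top is 7 mm above the rim when up, 1 mm when fully home. Axes as the box's.
- stud5 (a joint): How far stud 5 is pressed down, m: 0 up, 0.006 fully home on a hard stop; it starts at 0 to 0.0015. A steady push of 1.5 N moves it and it stays where it is left.
- stud6_top (a point): Centre of the top of snap stud 6 (the last), a blue blunt cone 30 mm across at the foot and 7 mm across at the top, at x 15, y -83 mm on the box; its top is 7 mm above the rim when up, 1 mm when fully home. Axes as the box's.
- stud6 (a joint): How far stud 6 is pressed down, m: 0 up, 0.006 fully home on a hard stop; it starts at 0 to 0.0015. A steady push of 1.5 N moves it and it stays where it is left.
- bread_tray: White tray 140 x 200 x 12 mm with a long nut-topped loaf on it (top 40 mm up), one loose piece; origin under its centre; not to be disturbed.
- milk_carton: White and green milk carton 70 x 70 x 200 mm, standing; origin under its centre; not to be disturbed.
- jam_jar: Small jam jar, 52 mm across, 55 mm high, red cap; origin under its centre; not to be disturbed.
- tongs: Steel serving tongs 220 mm long, 44 mm wide, 12 mm high, lying; origin under the middle; not to be disturbed.
- kraft_box: Closed brown cardboard box 110 x 150 x 75 mm with an orange sticker and no studs; origin under its centre; not to be disturbed.
- coffee_cup: Paper take-away cup, 84 mm across the black lid, 102 mm high; origin under its centre; not to be disturbed.
- egg_tart: Egg tart in a foil case, 72 mm across, 28 mm high; origin under its centre; not to be disturbed.

How it is judged:
On the way, in this order (a step that is already met when the one before it is completed fails the run):
1. stud 1 is pressed home, the later ones still up (value of joint stud1 above 0.0042 m and value of joint each of stud2, stud3, stud4, stud5, stud6 below 0.0042 m), for 0.1 s.
2. stud 2 is pressed home, the later ones still up (value of joint stud2 above 0.0042 m and value of joint each of stud3, stud4, stud5, stud6 below 0.0042 m), for 0.1 s.
3. stud 3 is pressed home, the later ones still up (value of joint stud3 above 0.0042 m and value of joint each of stud4, stud5, stud6 below 0.0042 m), for 0.1 s.
4. stud 4 is pressed home, the later ones still up (value of joint stud4 above 0.0042 m and value of joint each of stud5, stud6 below 0.0042 m), for 0.1 s.
5. stud 5 is pressed home, the later ones still up (value of joint stud5 above 0.0042 m and value of joint stud6 below 0.0042 m), for 0.1 s.
6. stud 6 is pressed home (value of joint stud6 above 0.0042 m), for 0.1 s.
At the end, for the whole second after the job is handed in: All six studs are at least 4.2 mm down of their 6 mm, and the box rests flat, within 40 mm of where it stood (value of joint each of stud1, stud2, stud3, stud4, stud5, stud6 above 0.0042 m and distance of pastry_box from where it was at the start of the episode below 0.04 m and angle between pastry_box's own z axis and vertical below 0.06 rad and linear speed of pastry_box below 0.02 m/s); the robot touches nothing.
It fails at once if the robot presses the box with more than 40 N (contact force between any of the arm, the fingers and pastry_box above 40 N).
It fails at once if the box is lifted 15 mm or tipped by 0.2 rad (height (world z) of pastry_box above 0.015 m or angle between pastry_box's own z axis and vertical above 0.2 rad).
It fails at once if the box is shoved more than 40 mm (distance of pastry_box from where it was at the start of the episode above 0.04 m).
It fails at once if anything else on the counter is moved more than 30 mm or tipped (distance of any of bread_tray, milk_carton, jam_jar, tongs, kraft_box, coffee_cup, egg_tart from where it was at the start of the episode above 0.03 m or angle between any of bread_tray, milk_carton, jam_jar, tongs, kraft_box, coffee_cup, egg_tart's own z axis and vertical above 0.3 rad).
It also fails if it takes over 48 s, if anything falls off the work surface, if the arm or the gripper's body presses on something with over 40 N, if the wrist force passes 120 N, or if a joint passes its speed limit or range.

## Working session

There is one attempt and no reset: what is moved stays moved. The work goes in short steps, Python scripts to look and compute and a tool call to move; the robot and the scene stay as the last step left them, time stands still between calls to the robot, and variables do not carry over. Pictures are saved under pics/ and viewed, at most 10 in all, crops included, and the job is handed in when it is done.

Besides the shell and the picture viewer there is one more tool, called as name(argument=value, ...) on one line, values as JSON. move_arm: Moves the arm, as the interface text tells. Its arguments: {"type":"object","properties":{"plan":{"type":"array"},"grip":{"type":"number"}},"required":["plan"]}

```bash
mkdir -p pics; cat > h.py <<'E'
import cv2,numpy as np
from bench import ctrl
def snap(n,f):
    c=ctrl.camera(n); cv2.imwrite(f'pics/{f}.png',cv2.resize(c['pixels'][:,:,::-1],None,fx=1.5,fy=1.5,interpolation=cv2.INTER_CUBIC))
    np.savez(f'pics/{f}.npz',**{k:np.array(v) for k,v in c.items()}); return c
def R(a):
    a=np.array(a,float)
    if a.shape==(3,3): return a
    from scipy.spatial.transform import Rotation as Ro
    return Ro.from_quat(a,scalar_first=True).as_matrix()
def px2w(c,u,v,z):
    d=R(c['attitude'])@np.array([(u-c['cx'])/c['fx'],(v-c['cy'])/c['fy'],1]); o=np.array(c['origin'])
    return o+d*(z-o[2])/d[2]
E
python3 -c "
from h import *
c=snap('top','t1');print(c['origin'],c['attitude'],c['fx'],c['cx'],c['cy'])
c=snap('side','s1');print(c['origin']);o=ctrl.get_obs();print(o['eef_pos'],o['eef_rot'],o['time_s'],o['opening'])"
```

```text
[0.39034758 0.01496144 1.26874709] [ 0.05276128 -0.69616693  0.71372515 -0.05625173] 361.5359373996033 251.89459473340926 189.8382136915198
[ 0.37691633 -0.71162958  0.87442515]
[0.21501976 0.53278153 0.23049153] [-2.95030266e-04  1.90718518e-01  9.81644468e-01 -7.05342211e-04] 0.1 1.001031867283731
```

View pics/t1.png

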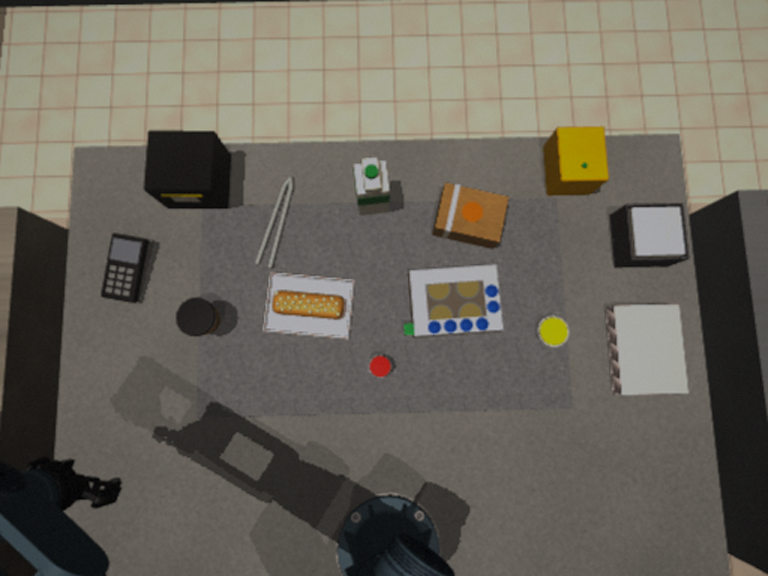

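View pics/s1.png

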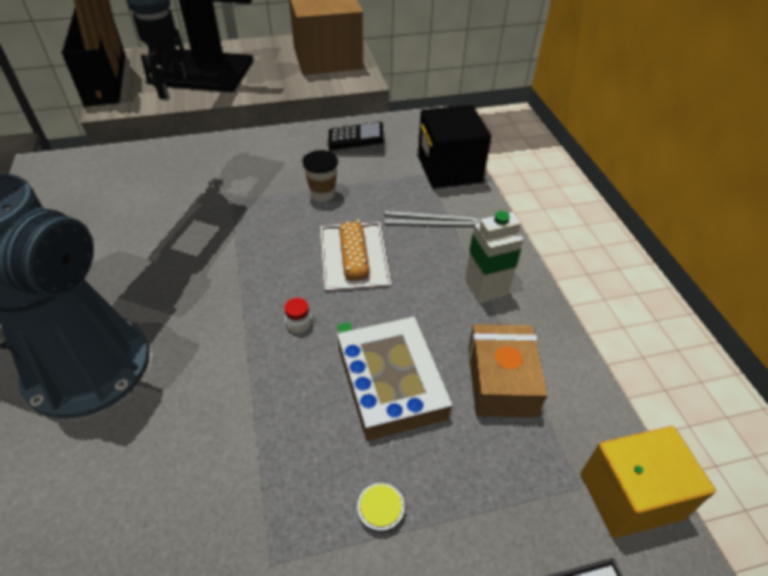

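The top view shows the pastry box at about (455,300) with the green tab at (408,328). Studs 1 to 4 run from (434,327) to (482,324), then 5 at (493,307) and 6 at (491,291). I'll fit the box pose from the blue blobs.

```bash
cat >> h.py <<'E'
from scipy.optimize import least_squares
S=np.array([[-58,54],[-58,18],[-58,-18],[-58,-54],[-21,-83],[15,-83]])/1000
def blobs(c,amin=15):
    p=c['pixels']; h=cv2.cvtColor(p,cv2.COLOR_RGB2HSV)
    m=cv2.inRange(h,(105,150,60),(130,255,255)); n,_,st,ce=cv2.connectedComponentsWithStats(m)
    return [(ce[i],st[i,4]) for i in range(1,n) if st[i,4]>=amin]
def fit(W):
    f=lambda p:((S@np.array([[np.cos(p[2]),np.sin(p[2])],[-np.sin(p[2]),np.cos(p[2])]])+p[:2])-W).ravel()
    r=least_squares(f,[W[:,0].mean(),W[:,1].mean(),0]); p=r.x
    return p,f(p).reshape(-1,2)+W,np.abs(r.fun).max()
E
python3 -c "
from h import *
np.set_printoptions(precision=4,suppress=True)
for f in('t1','s1'):
    c=dict(np.load(f'pics/{f}.npz')); b=blobs(c); print([(x.round(1),a) for x,a in b])
    W=np.array([px2w(c,*x,.052)[:2] for x,a in b]);
    if len(W)==6:
        o=sorted(range(6),key=lambda i:-W[i,1]+0); o=sorted(o,key=lambda i:(-W[i,1])); 
        o=o[:4]+sorted(o[4:],key=lambda i:W[i,0]); print(fit(W[o]))
"
```

```text
[(array([327.3, 193.8]), np.int32(46)), (array([328.4, 204. ]), np.int32(43)), (array([310.5, 216.2]), np.int32(47)), (array([321. , 215.6]), np.int32(44)), (array([289.2, 217.9]), np.int32(44)), (array([300. , 217.1]), np.int32(44))]
(array([ 0.5414, -0.1677,  0.0471]), array([[ 0.4809, -0.1165],
       [ 0.4826, -0.1525],
       [ 0.4843, -0.1884],
       [ 0.486 , -0.2244],
       [ 0.5243, -0.2516],
       [ 0.5603, -0.2499]]), np.float64(0.0006474347253778712))
[(array([234.5, 233.5]), np.int32(44)), (array([237.9, 244. ]), np.int32(52)), (array([241.4, 255.2]), np.int32(56)), (array([245.1, 266.7]), np.int32(58)), (array([276.1, 269.5]), np.int32(61)), (array([262.7, 273.1]), np.int32(58))]
(array([ 0.5409, -0.1657,  0.0443]), array([[ 0.4805, -0.1143],
       [ 0.4821, -0.1503],
       [ 0.4837, -0.1863],
       [ 0.4853, -0.2222],
       [ 0.5236, -0.2496],
       [ 0.5595, -0.248 ]]), np.float64(0.0004714860623172279))
```

Both cameras agree within 2 mm: the box is at about (0.541, -0.167) with a yaw of 0.045. Next I shut the fingers and go above stud 1.

move_arm(grip=0, plan=[5.32,-12.96,-2,0,0,0,5.32,-12.96,-2,0,0,0,5.32,-12.96,-2,0,0,0,5.32,-12.96,-2,0,0,0,5.32,-12.96,-2,0,0,0,5.32,-12.96,-2,0,0,0,5.32,-12.96,-2,0,0,0,5.32,-12.96,-2,0,0,0,5.32,-12.96,-2,0,0,0,5.32,-12.96,-2,0,0,0])

```text
time_s: 1.35
eef_pos: [0.4505, -0.0412, 0.1426]
eef_rot: [0.0, 0.191, 0.982, 0.0]
wrist_force: [0.5, 0.4, 0.4]
opening: -0.003
grasp_force: 0.0
```

move_arm(plan=[0.4,-1.0,0,0,0,0,0.4,-1.0,0,0,0,0,0.4,-1.0,0,0,0,0,0.4,-1.0,0,0,0,0])

```text
time_s: 1.85
eef_pos: [0.4696, -0.0878, 0.1427]
eef_rot: [-0.0, 0.19, 0.982, 0.0]
wrist_force: [-1.0, 0.5, 0.2]
opening: 0.001
grasp_force: 0.0
```

```bash
python3 -c "
from h import *
np.set_printoptions(precision=4,suppress=True)
c=snap('wrist','w1'); o=ctrl.get_obs();print(o['eef_pos'],o['wrist_force'],c['origin']); b=blobs(c,60)
for x,a in b: print(x.round(1),a,px2w(c,*x,.052)[:2])
"
```

```text
[ 0.4698 -0.0878  0.1429] [-0.309   0.3526  0.5414] [ 0.4053 -0.0615  0.2859]
[228.7 211.9] 503 [ 0.4775 -0.116 ]
[195.8 228.4] 600 [ 0.4811 -0.1509]
[162.4 242.8] 562 [ 0.4826 -0.1865]
[130.1 256.8] 514 [ 0.4843 -0.2221]
[119.2 290.5] 77 [ 0.5134 -0.2507]
```

View pics/w1.png

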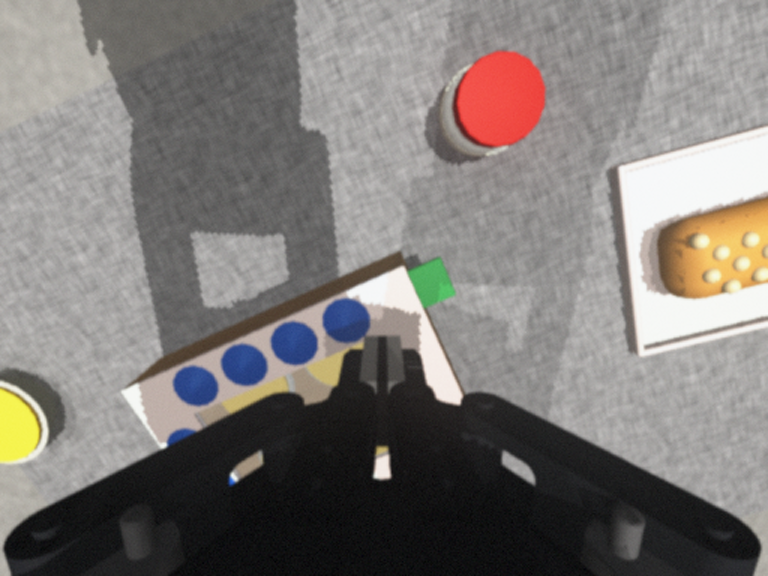

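The wrist view shows studs 1 to 4 from (345,320) to (195,385), with the fingertip at about (382,345). That agrees with the fit. Moving over stud 1.

move_arm(plan=[0.22,-0.55,0,0,0,0,0.22,-0.55,-0.7,0,0,0,0.22,-0.55,-1.4,0,0,0,0.22,-0.55,-1.54,0,0,0,0.22,-0.55,-1.54,0,0,0])

```text
time_s: 2.52
eef_pos: [0.4813, -0.1161, 0.0663]
eef_rot: [-0.0, 0.19, 0.982, 0.0]
wrist_force: [-0.7, -0.6, -0.1]
opening: 0.004
grasp_force: 0.0
```

move_arm(plan=[0,0.01,-0.1,0,0,0,0,0.01,-0.15,0,0,0,0,0.01,-0.2,0,0,0,0,0.01,-0.22,0,0,0,0,0.01,-0.24,0,0,0,0,0.01,-0.26,0,0,0,0,0.01,-0.28,0,0,0,0,0.01,-0.28,0,0,0])

```text
time_s: 3.52
eef_pos: [0.4813, -0.1162, 0.0519]
eef_rot: [-0.0, 0.191, 0.982, -0.0]
wrist_force: [1.2, -0.3, -0.4]
opening: 0.0
grasp_force: 0.4
```

move_arm(plan=[0,0,-0.01,0,0,0,0,0,-0.02,0,0,0,0,0,-0.02,0,0,0])

```text
time_s: 3.9
eef_pos: [0.4813, -0.1162, 0.051]
eef_rot: [0.0, 0.191, 0.982, -0.0]
wrist_force: [-0.5, -0.3, 2.8]
opening: -0.001
grasp_force: 1.1
```

```bash
python3 -c "
from h import *
np.set_printoptions(precision=4,suppress=True)
c=snap('side','s2');o=ctrl.get_obs();print(o['eef_pos'],o['wrist_force'])
p=c['pixels'][215:295,200:310,::-1]; cv2.imwrite('pics/s2c.png',cv2.resize(p,None,fx=7,fy=7,interpolation=cv2.INTER_CUBIC))"
```

```text
[ 0.4813 -0.1162  0.051 ] [-0.7432 -0.7048  2.2961]
```

View pics/s2c.png

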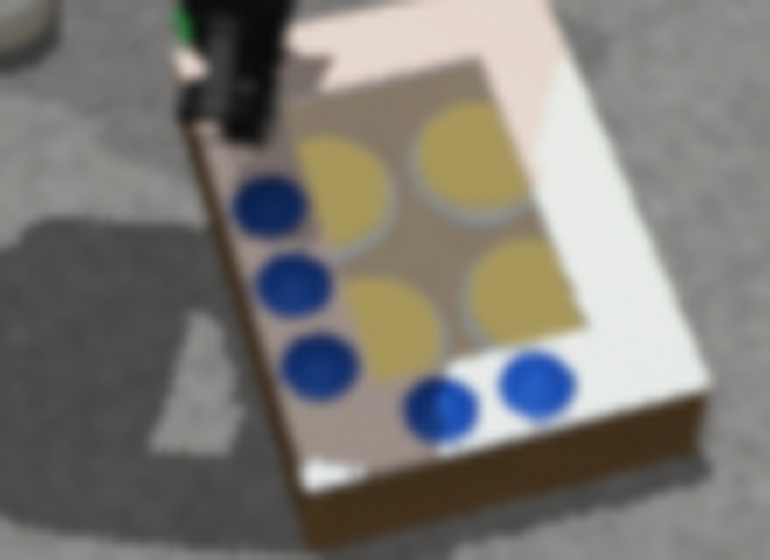

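The crop shows the fingertip at about (235,130), covering stud 1, with studs 2 to 6 untouched. I'll push a little further to feel the stop.

move_arm(plan=[0,0,-0.01,0,0,0,0,0,-0.016,0,0,0,0,0,-0.016,0,0,0])

```text
time_s: 4.32
eef_pos: [0.4813, -0.1163, 0.0508]
eef_rot: [-0.0, 0.191, 0.982, -0.0]
wrist_force: [-2.8, 1.1, 8.7]
opening: -0.001
grasp_force: 4.7
```

The hard stop is at z≈0.051. Same press for stud 2.

move_arm(plan=[0,0,0.3,0,0,0,0.02,-0.7,0.3,0,0,0,0.02,-0.7,0.3,0,0,0,0.02,-0.7,0.16,0,0,0,0.02,-0.7,0.12,0,0,0,0.02,-0.7,0.08,0,0,0,0.02,-0.7,0.04,0,0,0,0.02,-0.7,0.016,0,0,0,0.02,-0.7,0.004,0,0,0,0.02,-0.7,0.004,0,0,0])

```text
time_s: 5.58
eef_pos: [0.4822, -0.1509, 0.0509]
eef_rot: [-0.0, 0.191, 0.982, 0.0]
wrist_force: [-2.6, 3.3, 7.2]
opening: 0.001
grasp_force: 3.8
```

Stud 2 is home. Stud 3 next.

move_arm(plan=[0,0,0.3,0,0,0,0.03,-0.72,0.3,0,0,0,0.03,-0.72,0.3,0,0,0,0.03,-0.72,0.16,0,0,0,0.03,-0.72,0.12,0,0,0,0.03,-0.72,0.08,0,0,0,0.03,-0.72,0.04,0,0,0,0.03,-0.72,0.016,0,0,0,0.03,-0.72,0,0,0,0,0.03,-0.72,0,0,0,0])

```text
time_s: 6.82
eef_pos: [0.4838, -0.187, 0.0509]
eef_rot: [-0.0, 0.191, 0.982, 0.0]
wrist_force: [-2.5, 2.5, 7.2]
opening: 0.004
grasp_force: 3.5
```

move_arm(plan=[0,0,0.3,0,0,0,0.03,-0.72,0.3,0,0,0,0.03,-0.72,0.3,0,0,0,0.03,-0.72,0.16,0,0,0,0.03,-0.72,0.12,0,0,0,0.03,-0.72,0.08,0,0,0,0.03,-0.72,0.04,0,0,0,0.03,-0.72,0.016,0,0,0,0.03,-0.72,0,0,0,0,0.03,-0.72,0,0,0,0])

```text
time_s: 8.07
eef_pos: [0.4854, -0.223, 0.0509]
eef_rot: [-0.0, 0.191, 0.982, 0.0]
wrist_force: [-2.0, 3.0, 5.9]
opening: 0.002
grasp_force: 3.3
```

Studs 3 and 4 are home. I lift and check that the box hasn't moved.

move_arm(plan=[0,0,0.3,0,0,0,0.77,-0.55,0.5,0,0,0,0.77,-0.55,0.5,0,0,0])

```text
time_s: 8.45
eef_pos: [0.527, -0.2536, 0.078]
eef_rot: [0.003, 0.191, 0.982, -0.002]
wrist_force: [0.2, 0.5, -0.6]
opening: -0.004
grasp_force: 0.0
```

```bash
python3 -c "
from h import *
np.set_printoptions(precision=4,suppress=True)
c=snap('side','s3');o=ctrl.get_obs();print(o['eef_pos'])
for x,a in blobs(c,10): print(x.round(1),a,px2w(c,*x,.052)[:2])
p=c['pixels'][215:295,200:310,::-1]; cv2.imwrite('pics/s3c.png',cv2.resize(p,None,fx=7,fy=7,interpolation=cv2.INTER_CUBIC))"
```

```text
[ 0.5251 -0.252   0.0767]
[276.  269.5] 60 [ 0.5592 -0.2477]
[262.5 273.8] 46 [ 0.5231 -0.2517]
```

View pics/s3c.png

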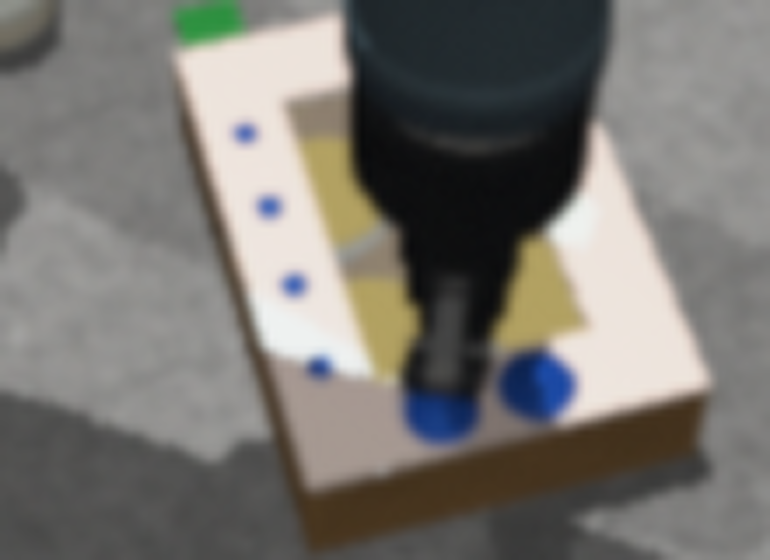

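Studs 1 to 4 at (245,133) to (320,367) show only their small tops, so they are home. Studs 5 and 6 are up and the box is unmoved. Pressing stud 5, then 6.

move_arm(plan=[0,0,-0.2,0,0,0,0,0,-0.34,0,0,0,0,0,-0.38,0,0,0,0,0,-0.42,0,0,0,0,0,-0.46,0,0,0,0,0,-0.484,0,0,0,0,0,-0.5,0,0,0,0,0,-0.5,0,0,0])

```text
time_s: 9.5
eef_pos: [0.5238, -0.2507, 0.0509]
eef_rot: [0.0, 0.191, 0.982, -0.0]
wrist_force: [-2.1, 2.3, 6.4]
opening: -0.001
grasp_force: 2.7
```

move_arm(plan=[0,0,0.3,0,0,0,0.72,0.03,0.3,0,0,0,0.72,0.03,0.3,0,0,0,0.72,0.03,0.16,0,0,0,0.72,0.03,0.12,0,0,0,0.72,0.03,0.08,0,0,0,0.72,0.03,0.04,0,0,0,0.72,0.03,0.016,0,0,0,0.72,0.03,0,0,0,0,0.72,0.03,0,0,0,0])

```text
time_s: 10.75
eef_pos: [0.5596, -0.2493, 0.051]
eef_rot: [-0.0, 0.191, 0.982, -0.0]
wrist_force: [-3.0, 0.6, 6.1]
opening: 0.002
grasp_force: 2.9
```

move_arm(plan=[0,0,0.4,0,0,0,0,0,1.5,0,0,0,-1,-1,2.5,0,0,0,-2,-2,3,0,0,0,-2,-2,3,0,0,0,-2,-2,3,0,0,0])

```text
time_s: 11.5
eef_pos: [0.4593, -0.3519, 0.2034]
eef_rot: [0.002, 0.192, 0.981, -0.002]
wrist_force: [0.4, 0.5, -0.2]
opening: -0.001
grasp_force: 0.0
```

```bash
python3 -c "
from h import *
c=snap('side','s4')
p=c['pixels'][195:305,190:320,::-1]; cv2.imwrite('pics/s4c.png',cv2.resize(p,None,fx=5,fy=5,interpolation=cv2.INTER_CUBIC))"
```

```text
(no output)
```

View pics/s4c.png

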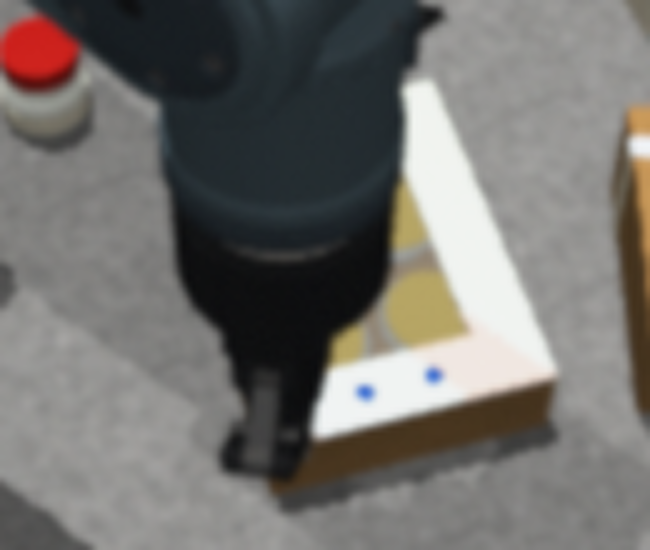

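Studs 5 (365,392) and 6 (433,375) are home, and the hand is clear at z 0.20.

```bash
python3 -c "
from bench import ctrl
print(ctrl.hand_in())"
```

```text
the job is handed in; nothing more can be done
None
```

All six studs were pressed home in order, with about 6 to 9 N at the wrist at the end of each press; the box had not moved when checked after stud 4, the hand finished clear, and the job is handed in (no verdict was returned).

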